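# Spray and draw the fuse carrier

## Robot

A 6-joint arm with a two-finger parallel gripper is mounted at the origin on a cart in front of the work surface, level with it; the furniture and walls round the work are solid. World frame = base frame: x ahead of the robot, y to its left, z up, the work surface at z = 0. Lengths are in mm, angles in degrees, forces in N, time in s.
With the tool pointing down it reaches from about 300 to 850 mm from the base axis. Payload 4.2 kg.
Tool frame: the origin (TCP) lies between the finger pads; the fingertips stand ahead of it and the grasp point (between the pads) lies 3 mm ahead of it (nose_length is the z of the fingertips in the tool frame, in mm); z points along the fingers, y is the line along which they close (so a half turn about z gives the same grasp; the last joint's range is limited). The gripper opens to 91 mm and grips with 3 to 60 N. Pads are 32 mm wide; open, the fingers measure 118 mm over their backs; the gripper's body (76 mm by 178 mm) begins 60 mm behind the grasp point.
Start: joints at [-1.146, 18.312, 89.639, -0, 72.044, -1.146], TCP at [575.014, 0, 235.976] pointing down, gripper open.
Joint ranges: [-177.97, 177.97], [-48.28, 115.42], [12.27, 149.76], [-77.06, 257.06], [2.81, 150.46], [-146.56, 146.56]. Speed limits (degrees/s): [147.25, 147.25, 180, 180, 180, 180].

## Interface

Orientations are given as [roll, pitch, yaw] about the fixed x, y, z axes, in that order (R = Rz(yaw) Ry(pitch) Rx(roll)).
In Python, from workcell import state, grab_frame, camera_params, job_done, nose_length gives the robot as it stands.
- The arm moves only by the tool step_arm, never from a script. Its argument "plan" is a list that holds one entry, the list of rows, each a list of 5 numbers: the shift along the tool's x, y, z in cm, then the turn about the tool's z in rad, then the opening, from 0 (shut) to 1 (fully open). In form: [[[x, y, z, turn, gripper], ...]]. A call has 1 to 20 rows; each row is the pose to reach, as a shift and turn from the pose commanded when the call began, along the tool's axes at that moment; what a row does not reach only later rows make up. A row lasts 1/8 s, in which the tool goes at most 62.5 mm and 10.7 degrees, less where a joint would pass 70% of its speed; a pose out of reach is approached as far as the arm can. A call with a gripper value outside its range is refused whole. The fingers move at their own pace and stop on an object; "newtons" is the grip in N (left out, the last holds). Time passes only in rows, so rows that repeat a pose let the fingers close. It gives the time, the measured TCP pose, the force, the opening and the grip force at its end, in the units of the state.
- state(): the state, without advancing time (a new reading comes with each control period).
- grab_frame(name): name is "scene" or "side" or "wrist"; returns the picture (480x640x3 uint8, blue, green, red); there is no depth.
- camera_params(name): a dict with "camera_matrix" (3x3 intrinsics, pixels), "R" (3x3) and "t" (3): a world point X has camera coordinates R X + t; the wrist camera has in their place "mount" (4x4, takes a point from camera to tool coordinates, whose origin is the TCP and whose axes are the flange's). Camera axes: x right, y down, z forward; pixel columns grow to the right and rows downward; lengths in mm; the calibration is good to about 2 mm. A picture is of the moment at which its call begins: read the wrist's pose just before it. camera_params takes no time and is no camera call.
- job_done(): hands the job in; it is judged then, once.
The state is a dict: "time_s": time; "qpos": joint angles; "qvel": joint speeds; "effort": joint torques, N m; "ee_pos": TCP position; "ee_rot": TCP orientation; "force": force on the tool from outside, world axes, zero at the start; "torque": the same for the moment, N m; "gripper_width": finger opening in mm; "gripper_force": force on a finger pad.
Only numpy, scipy, OpenCV 4.12 (cv2) and the standard library are available. Lean on these libraries where they do the work, as an engineer would, in place of code of your own. Each camera call takes 0.05 s, during which the arm holds its last target. There are 200 camera calls.

## Task

The fuse carrier in the two-bay fuse base on the bench has to come out for inspection. First give it a squirt of contact cleaner: press the spray cap of the clamped canister all the way down and let it spring back up; then squeeze the carrier's two side catches together, lift it straight up out of its bay, and finish while still holding it there, catches squeezed, upright, still, over the base and about a hand's breadth clear above it. Do not put it down or let go, and leave the loose things round about where they are.

Things in the scene. Friction and masses are not known exactly. Their poses are not given: they have to be found in the camera images.
- fuse_base: grey fuse base screwed to the bench: foot 150 x 90 mm (x, y), block on it 128 x 74 mm, rim 40 mm above the bench. Origin: centre of its underside, z up. Two bays along its x, centred at x = +34 and -34 mm, one holding the carrier, one a blanking plug; seat 10 mm above the bench. Bay mouth 40 (x) by 46 mm (y); the catches hook under the 10 mm thick lips on its y sides
- carrier: black fuse carrier, 37 (x) by 43 (y) by 88 mm high, under 0.35 kg, loose and upright in its bay with 1.5 mm clearance. Origin: centre of its underside, 10 mm above the bench at the start; z up; axes parallel to the base's. A sprung aluminium catch slides in each y side; with both squeezed flush it lifts straight out, else hooks hold it; hooks are clear after 30 mm
- carrier_grip (a point): point midway between the two catch buttons, on the carrier's axis, 64 mm above its underside (74 mm above the bench while seated). The buttons are 13 mm wide (x) and 28 mm high, their outer faces 54 mm apart along the carrier's y axis when free; 42 mm apart when squeezed flush with the carrier's sides
- catch_left (a joint): travel in m of the catch on the carrier's +y side: 0 free, 0.006 squeezed flush; sprung outward, 2.4 N at first, 6 N flush; the hook lets go from 0.0045
- catch_right (a joint): the same for the catch on the -y side
- blank_plug: low black blanking plug filling the other bay, fixed; its 46 x 56 mm cover stands 45 mm above the bench. Origin: centre of its underside, 10 mm above the bench
- canister: bare aluminium cleaner canister, 52 mm diameter, held by a dark steel clamp on an 80 x 80 mm foot screwed to the bench; fixed. Origin: centre of the foot's underside; z up; its spray nozzle looks along -y, roughly to the fuse base
- cap_top (a point): centre of the top face of the black spray cap, 27 mm in diameter, 135 mm above the bench; the cap moves straight down
- spray_cap (a joint): how far the spray cap is pressed, m: 0 up, 0.006 all the way down; 2.8 N to start, 7 N at the bottom; springs back
- screwdriver: loose red-handled screwdriver, 170 mm, a bystander
- tape_roll: loose roll of black tape, 47 mm diameter, 18 mm high, a bystander
- big_nut: loose rusty hexagon nut, 36 mm across, 16 mm high, a bystander
Not all that is in view belongs to the job. There is more than one size of the canister; the one meant has the size given above.

How it is judged:
By the outcome, as a careful person would: the job done as asked, in the order asked, and still so for the second after the job is handed in, while the arm keeps its last pose, push and grip.
It also fails if it takes over 43 s, if anything falls off the work surface, if the arm or the gripper's body presses on something with over 40 N, if the wrist force passes 120 N, or if a joint passes its speed limit or range.

## Working session

There is one attempt and no reset: what is moved stays moved. The work goes in short steps, Python scripts to look and compute and a tool call to move; the robot and the scene stay as the last step left them, time stands still between calls to the robot, and variables do not carry over. Pictures are saved under pics/ and viewed, at most 10 in all, crops included, and the job is handed in when it is done.

Besides the shell and the picture viewer there is one more tool, called as name(argument=value, ...) on one line, values as JSON. step_arm: Moves the arm, as the interface text tells. Its arguments: {"type":"object","properties":{"plan":{"type":"array","items":{"type":"array","items":{"type":"array","items":{"type":"number"}}}},"newtons":{"type":"number"}},"required":["plan"]}

```bash
mkdir -p pics; cat > h.py <<'E'
import numpy as np,cv2
from workcell import *
def ray(name,u,v):
    p=camera_params(name);K=np.array(p["camera_matrix"])
    d=np.linalg.inv(K)@[u,v,1.]
    if name=="wrist":
        from scipy.spatial.transform import Rotation as Ro
        s=state();M=np.array(p["mount"]);R=Ro.from_euler('xyz',s["ee_rot"],degrees=True).as_matrix()
        return R@M[:3,3]+s["ee_pos"],R@M[:3,:3]@d
    R=np.array(p["R"]);t=np.array(p["t"]).ravel()
    return -R.T@t,R.T@d
def onz(name,u,v,z):
    o,d=ray(name,u,v);return np.round(o+d*(z-o[2])/d[2],1)
def tri(*obs):
    A=np.zeros((3,3));b=np.zeros(3)
    for n,u,v in obs:
        o,d=ray(n,u,v);d=d/np.linalg.norm(d);P=np.eye(3)-np.outer(d,d);A+=P;b+=P@o
    return np.round(np.linalg.solve(A,b),1)
E
python3 - <<'E'
from h import *
s=state();print(s,nose_length() if callable(nose_length) else nose_length)
for n in("scene","side","wrist"):
    cv2.imwrite(f"pics/{n}0.png",grab_frame(n))
for n in ("scene","side"):
    print(n,ray(n,320,240)[0])
print(camera_params("wrist"))
E
```

```text
{'time_s': 0.0, 'qpos': array([-1.14491934e+00,  1.83511962e+01,  8.97054797e+01, -2.59292241e-03,
        7.20424142e+01, -1.14791930e+00]), 'qvel': array([ 0.06333831,  0.09521442, -0.03059187,  0.0148038 , -0.02124786,
       -0.04700811]), 'effort': array([-5.01459035e-04, -4.12465632e+01, -2.31973493e+01,  7.28826877e-02,
        4.58198413e-02, -1.41870069e-04]), 'ee_pos': array([5.74547061e+02, 6.31095118e-03, 2.35130971e+02]), 'ee_rot': array([-1.79900880e+02,  4.79593571e-04,  9.00038019e+01]), 'force': array([-0.02614565,  0.03459489, -0.68920431]), 'torque': array([0.00327635, 0.00337042, 0.02180674]), 'gripper_force': 0.0, 'gripper_width': 90.94713017485516} 22.0
scene [265.52425598 574.02994138 818.44594108]
side [ 163.56486027 -814.7395354   456.42896227]
{'camera_matrix': array([[411.91524863,   0.        , 320.93205629],
       [  0.        , 411.91524863, 237.47295344],
       [  0.        ,   0.        ,   1.        ]]), 'mount': array([[ 1.48266698e-03, -9.54498661e-01, -2.98211515e-01,
         8.65515914e+01],
       [ 9.99998885e-01,  1.36264416e-03,  6.10383181e-04,
         5.80978001e-01],
       [-1.76253748e-04, -2.98212088e-01,  9.54499617e-01,
        -1.49060052e+02],
       [ 0.00000000e+00,  0.00000000e+00,  0.00000000e+00,
         1.00000000e+00]])}
```

View pics/scene0.png

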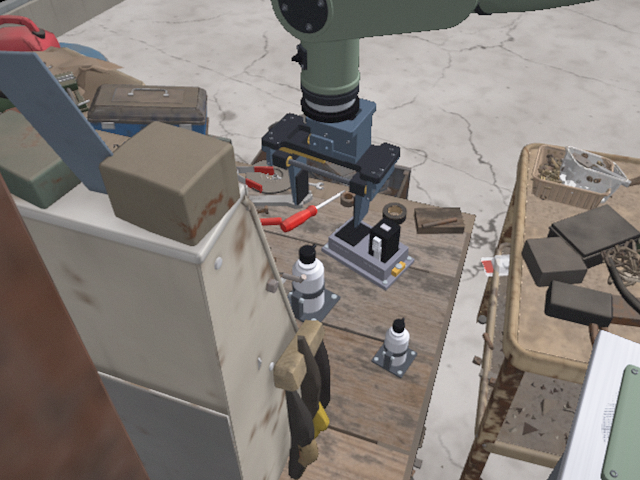

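View pics/side0.png

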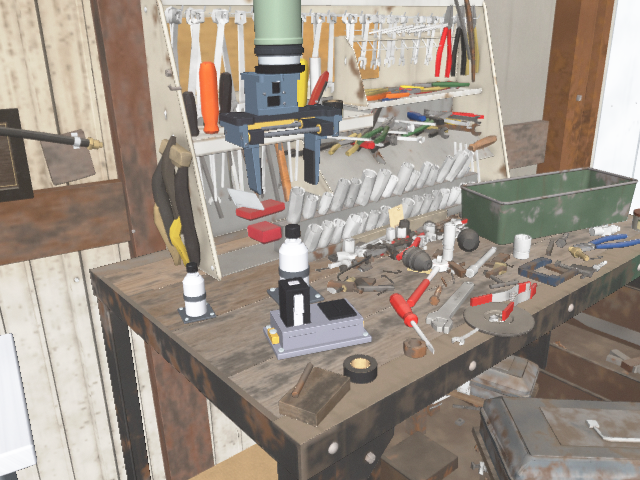

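View pics/wrist0.png

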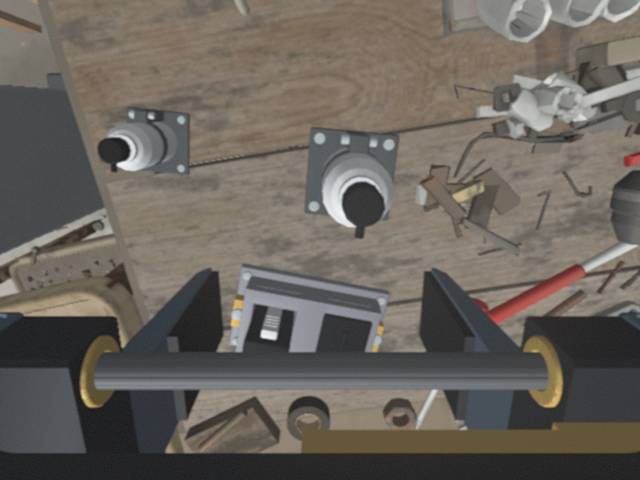

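Candidates for the canister: a large white-bodied one at wrist (364,204), scene (308,252), side (293,230), and a small one at wrist (114,151), scene (399,325), side (192,268). The black tall carrier is at side (293,300), scene (385,240), beside the low plug at side (337,308). I'll check them by size and in one close crop.

```bash
python3 - <<'E'
from h import *
a=cv2.imread("pics/side0.png")[215:365,170:380];b=cv2.imread("pics/scene0.png")[195:385,270:430]
w=cv2.imread("pics/wrist0.png")[110:350,220:410]
c=lambda i,f:cv2.resize(i,None,fx=f,fy=f,interpolation=cv2.INTER_CUBIC)
o=np.zeros((600,800,3),np.uint8)
A=c(a,2);o[:300,:420]=A
B=c(b,1.55);o[300:300+B.shape[0],:B.shape[1]]=B
W=c(w,2);o[:480,420:800]=W
cv2.imwrite("pics/crop1.png",o)
# foot sizes, wrist, z~5 ; caps
print([onz("wrist",u,v,5) for u,v in((311,128),(397,134))],[onz("wrist",u,v,5) for u,v in((130,109),(188,113))])
print("big",tri(("wrist",364,204),("side",293,229),("scene",308,250)),"small",tri(("wrist",114,151),("side",192,266),("scene",400,323)))
E
```

```text
[array([566.2,  70.2,   5. ]), array([643.1,  65.1,   5. ])] [array([407. ,  86.1,   5. ]), array([457.7,  82.8,   5. ])]
big [601.   26.  128.1] small [426.2  55.8  87.1]
```

View pics/crop1.png

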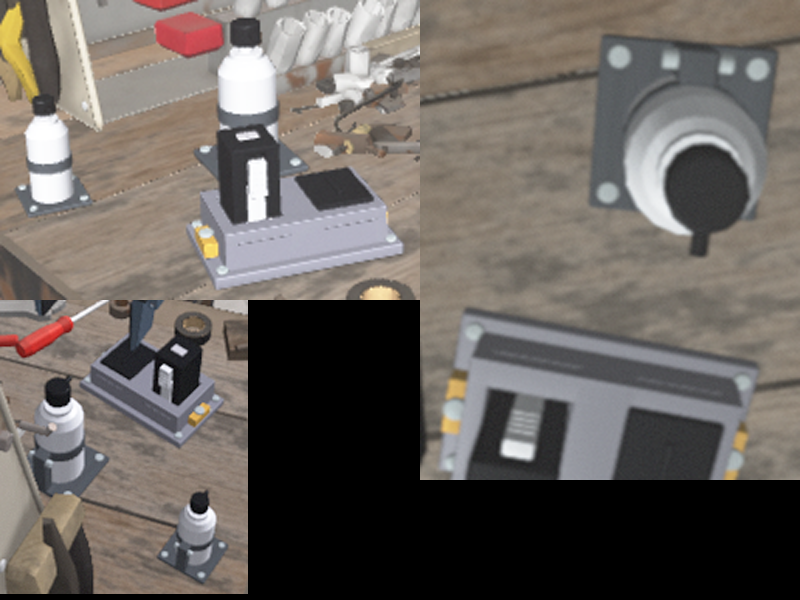

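The crop shows the large canister with its 80 mm foot (wrist cap centre (363,204)), and the carrier with its silver catch in the -x bay, at side (293,300). I chose the large canister: its foot measures 77 mm, the small one's 51 mm.

```bash
python3 - <<'E'
from h import *
im=cv2.imread("pics/wrist0.png");g=(im.max(2)<45).astype(np.uint8)
n,l,st,ce=cv2.connectedComponentsWithStats(g[180:226,335:395])
i=1+np.argmax(st[1:,4]);print(st[i],ce[i]+[335,180])
m=(l==i).astype(np.uint8);m=cv2.morphologyEx(m,cv2.MORPH_OPEN,np.ones((13,13)))
c,r=cv2.minEnclosingCircle(cv2.findContours(m,0,1)[0][0]);u,v=c[0]+335,c[1]+180
print("cap px",u,v,r,"z135",onz("wrist",u,v,135),"diam",onz("wrist",u+r,v,135)-onz("wrist",u-r,v,135))
print("tri",tri(("wrist",u,v),("side",293,225.5)), tri(("wrist",u,v),("scene",308,247)))
f=[onz("side",*p,0) for p in((281,357.5),(371,336.5),(265,327.5))];print("foot",f)
d=f[1]-f[0];print(np.degrees(np.arctan2(d[1],d[0])),np.hypot(*d[:2]))
b=[onz("wrist",*p,8) for p in((243.5,265),(387.5,291))];d=b[1]-b[0];print(b,np.degrees(np.arctan2(d[1],d[0])),np.hypot(*d[:2]))
print("board foot",onz("side",217,277,0))
E
```

```text
[16  4  9  5  9] [355.         185.11111111]Traceback (most recent call last):
  File "<stdin>", line 6, in <module>
IndexError: tuple index out of range
```

```bash
python3 - <<'E'
from h import *
im=cv2.imread("pics/wrist0.png");print(im[204,363],im[184,335])
g=(im.max(2)<85).astype(np.uint8)[180:232,335:395]
m=cv2.morphologyEx(g,cv2.MORPH_OPEN,cv2.getStructuringElement(2,(15,15)))
C=max(cv2.findContours(m,0,1)[0],key=cv2.contourArea)
c,r=cv2.minEnclosingCircle(C);u,v=c[0]+335,c[1]+180
print("cap px",u,v,r,"z135",onz("wrist",u,v,135),"diam",onz("wrist",u+r,v,135)-onz("wrist",u-r,v,135))
print("tri",tri(("wrist",u,v),("side",293,225.5)), tri(("wrist",u,v),("scene",308,247)))
f=[onz("side",*p,0) for p in((281,357.5),(371,336.5),(265,327.5))];print("foot",f)
d=f[1]-f[0];print(np.degrees(np.arctan2(d[1],d[0])),np.hypot(*d[:2]))
b=[onz("wrist",*p,8) for p in((243.5,265),(387.5,291))];d=b[1]-b[0];print(b,np.degrees(np.arctan2(d[1],d[0])),np.hypot(*d[:2]))
print("board foot",onz("side",217,277,0))
E
```

```text
[59 58 58] [212 208 205]
cap px 362.769229888916 204.0 22.071125030517578 z135 [601.1  30.4 135. ] diam [27.3  0.   0. ]
tri [601.7  29.5 131.6] [598.1  31.4 145.2]
foot [array([ 483.3, -146.2,    0. ]), array([ 629.9, -166.1,    0. ]), array([502.4, -51.9,   0. ])]
-7.730281685609515 147.94448283055368
[array([499.5, -59.4,   8. ]), array([641.7, -86.9,   8. ])] -10.945292625610804 144.83469888117284
board foot [510.2 180.5   0. ]
```

step_arm(plan=[[[1.5,1.3,1.5,0,0],[3.04,2.6,3.5,0,0],[3.04,2.6,5.5,0,0],[3.04,2.6,7.0,0,0],[3.04,2.6,7.0,0,0],[3.04,2.6,7.0,0,0],[3.04,2.6,7.0,0,0]]], newtons=20)

```text
time_s: 1.02
ee_pos: [601.6, 30.4, 166.9]
ee_rot: [179.9, -0.0, 90.0]
force: [1.4, 0.7, 1.0]
gripper_width: 24.1
gripper_force: 0.0
```

step_arm(plan=[[[0,0,0,0,0],[0,0,0,0,0],[0,0,0,0,0],[0,0,0.4,0,0],[0,0,0.8,0,0],[0,0,1.0,0,0],[0,0,1.2,0,0],[0,0,1.4,0,0],[0,0,1.4,0,0]]])

```text
time_s: 2.15
ee_pos: [600.9, 30.4, 152.5]
ee_rot: [180.0, 0.0, 90.0]
force: [-1.8, -0.1, 5.5]
gripper_width: 0.2
gripper_force: 2.9
```

step_arm(plan=[[[0,0,0.15,0,0],[0,0,0.3,0,0],[0,0,0.4,0,0],[0,0,0.4,0,0],[0,0,0.4,0,0]]])

```text
time_s: 2.78
ee_pos: [600.9, 30.4, 151.1]
ee_rot: [179.9, 0.0, 90.0]
force: [-6.2, -0.1, 18.3]
gripper_width: 0.7
gripper_force: 8.9
```

step_arm(plan=[[[0,0,-0.8,0,0],[0,0,-2.0,0,0],[0,0,-4.5,0,0],[-2,-1,-8,0,0.5],[-6,-3,-9.5,0,1],[-10,-5,-9.5,0,1],[-14,-7,-9.5,0,1],[-15.5,-7.1,-9.5,0,1],[-15.5,-7.1,-9.5,0,1],[-15.5,-7.1,-9.5,0,1],[-15.5,-7.1,-9.5,0,1],[-15.5,-7.1,-9.5,0,1]]])

```text
time_s: 4.28
ee_pos: [530.3, -123.8, 242.9]
ee_rot: [-180.0, -0.0, 90.1]
force: [0.8, 0.2, 0.6]
gripper_width: 87.5
gripper_force: 0.0
```

```bash
python3 - <<'E'
from h import *
s=state();print(s["ee_pos"],s["ee_rot"],s["qvel"].max(),s["gripper_width"],s["time_s"])
w=grab_frame("wrist");cv2.imwrite("pics/wrist1.png",w)
a=grab_frame("side");cv2.imwrite("pics/side1.png",a)
a=a[215:365,230:380]
o=np.zeros((600,800,3),np.uint8);o[:480,:640]=w;o[450:600,650:800]=a
cv2.imwrite("pics/v1.png",o)
E
```

```text
[ 530.30144303 -123.83749373  242.86178029] [-1.79997108e+02 -9.50869177e-03  9.00714641e+01] 0.12173787717277698 87.52271774679919 4.275
```

View pics/v1.png

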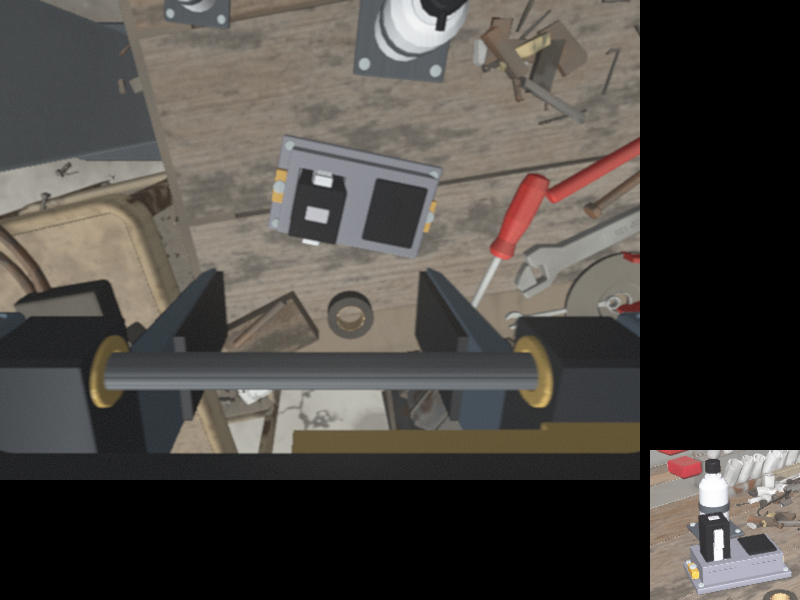

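The base is clear at (355,195), carrier top around (317,215) with silver buttons at (322,178) and (311,242). I'll enlarge that for corners.

```bash
python3 - <<'E'
from h import *
w=cv2.imread("pics/wrist1.png")[125:270,255:455]
cv2.imwrite("pics/c2.png",cv2.resize(w,None,fx=4,fy=4,interpolation=cv2.INTER_CUBIC))
E
```

```text
(no output)
```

View pics/c2.png

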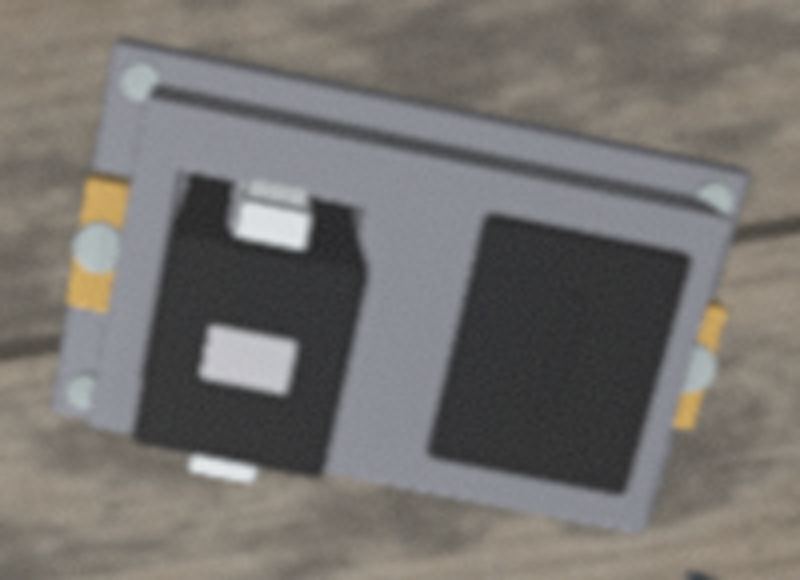

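```bash
python3 - <<'E'
from h import *
def P(pts,z):return np.array([onz("wrist",255+(x+.5)/4-.5,125+(y+.5)/4-.5,z) for x,y in pts])
ang=lambda d:round(float(np.degrees(np.arctan2(d[1],d[0]))),1)
for nm,pts,z in(("carrier",[(174,233),(367,268),(323,474),(137,438)],98),("plug",[(488,213),(690,257),(626,493),(431,456)],45),("foot",[(119,40),(748,172),],8)):
    q=P(pts,z);print(nm,q.mean(0),[round(float(np.linalg.norm(q[i]-q[i-1])),1) for i in range(len(q))],"yawx",ang(q[1]-q[0]))
    if len(q)>2: print(" yawx2",ang(q[2]-q[3]),"yawy",ang(q[0]-q[3])-90,ang(q[1]-q[2])-90)
print("label",P([(249,360)],98))
E
```

```text
carrier [ 528.15  -110.875   98.   ] [39.2, 35.4, 39.9, 35.5] yawx -10.3
 yawx2 -11.4 yawy -11.0 -10.799999999999997
plug [ 594.525 -124.45    45.   ] [54.8, 44.4, 53.9, 44.5] yawx -12.1
 yawx2 -11.0 yawy -10.799999999999997 -10.700000000000003
foot [570.25 -74.65   8.  ] [148.1, 148.1] yawx -11.5
label [[ 527.9 -111.8   98. ]]
```

step_arm(plan=[[[0.3,0,1,-0.18,1],[0.6,0,2,-0.36,1],[1.25,-0.2,4,-0.54,1],[1.25,-0.2,6,-0.72,1],[1.25,-0.2,8,-0.9,1],[1.25,-0.2,10,-1.08,1],[1.25,-0.2,10.8,-1.26,1],[1.25,-0.2,10.8,-1.375,1],[1.25,-0.2,10.8,-1.375,1],[1.25,-0.2,10.8,-1.375,1],[1.25,-0.2,10.8,-1.375,1]]])

```text
time_s: 5.75
ee_pos: [528.1, -112.1, 135.2]
ee_rot: [180.0, 0.0, 168.7]
force: [-0.5, -0.3, 0.2]
gripper_width: 90.7
gripper_force: 0.0
```

```bash
python3 - <<'E'
from h import *
s=state();print(s["ee_pos"],s["ee_rot"],s["gripper_width"])
w=grab_frame("wrist");a=grab_frame("side")[150:350,220:420];b=grab_frame("scene")[150:310,300:460]
o=np.zeros((600,800,3),np.uint8);o[:300,:400]=cv2.resize(w,(400,300));o[:400,400:]=cv2.resize(a,(400,400));o[300:600,:300]=cv2.resize(b,(300,300))
cv2.imwrite("pics/v3.png",o)
E
```

```text
[ 528.12976071 -112.07884923  135.15688423] [1.79998012e+02 2.72346707e-02 1.68731623e+02] 90.72895445250252
```

View pics/v3.png

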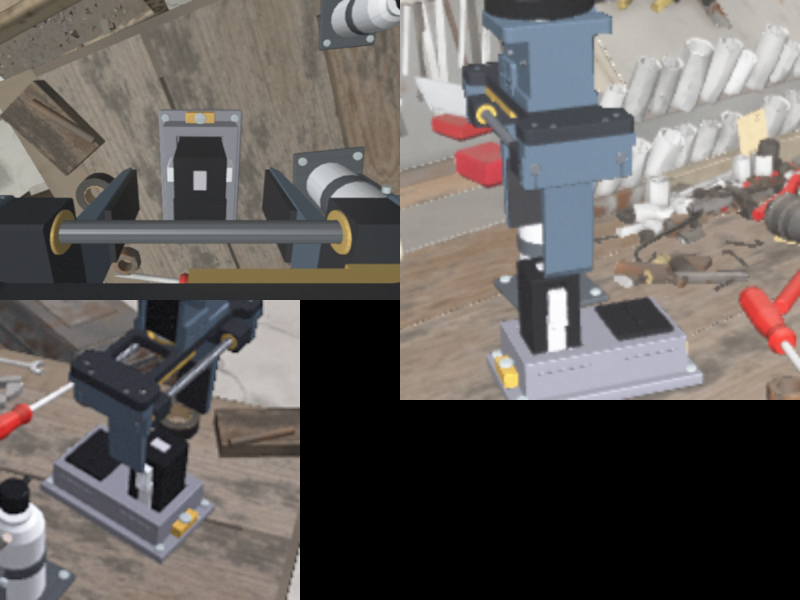

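The fingers straddle the carrier symmetrically: carrier label at wrist x≈320, side view shows the near finger above the -y button, and nothing is in the way.

step_arm(plan=[[[0,0,2,0,1],[0,0,4,0,1],[0,0,5.2,0,1],[0,0,5.75,0,1],[0,0,5.75,0,0.7],[0,0,5.75,0,0.6],[0,0,5.75,0,0.6],[0,0,5.75,0,0.6],[0,0,5.75,0,0.6]]], newtons=25)

```text
time_s: 7.02
ee_pos: [528.1, -112.3, 77.7]
ee_rot: [-180.0, 0.0, 168.8]
force: [1.3, -1.9, 1.1]
gripper_width: 54.6
gripper_force: 0.5
```

step_arm(plan=[[[0,0,0,0,0.5],[0,0,0,0,0.3],[0,0,0,0,0.2],[0,0,0,0,0.2],[0,0,0,0,0.2],[0,0,0,0,0.2],[0,0,0,0,0.2],[0,0,0,0,0.2]]], newtons=25)

```text
time_s: 8.02
ee_pos: [528.3, -112.3, 77.7]
ee_rot: [-180.0, 0.0, 168.8]
force: [0.0, -2.2, 5.1]
gripper_width: 41.9
gripper_force: 25.0
```

step_arm(plan=[[[0,0,-0.3,0,0.2],[0,0,-0.6,0,0.2],[0,0,-1.0,0,0.2],[0,0,-1.5,0,0.2],[0,0,-1.5,0,0.2]]], newtons=35)

```text
time_s: 8.65
ee_pos: [528.4, -112.1, 93.0]
ee_rot: [180.0, 0.1, 168.8]
force: [-0.2, -0.0, -2.3]
gripper_width: 42.0
gripper_force: 35.0
```

step_arm(plan=[[[0,0,-0.6,0,0.2],[0,0,-1.4,0,0.2],[0,0,-2.4,0,0.2],[0,0,-3.6,0,0.2],[0,0,-5,0,0.2],[0,0,-6.4,0,0.2],[0,0,-7.8,0,0.2],[0,0,-9,0,0.2],[0,0,-9.8,0,0.2],[0,0,-10.3,0,0.2],[0,0,-10.5,0,0.2],[0,0,-10.5,0,0.2],[0,0,-10.5,0,0.2],[0,0,-10.5,0,0.2],[0,0,-10.5,0,0.2],[0,0,-10.5,0,0.2]]])

```text
time_s: 10.65
ee_pos: [528.0, -112.1, 197.4]
ee_rot: [180.0, 0.0, 168.8]
force: [-0.3, 0.3, -2.1]
gripper_width: 41.7
gripper_force: 35.0
```

```bash
python3 - <<'E'
from h import *
s=state();print(s["ee_pos"],s["force"],s["torque"],s["gripper_width"])
a=grab_frame("side")[120:360,160:480];b=grab_frame("scene")[100:380,240:480]
o=np.zeros((600,800,3),np.uint8);o[:330,:440]=cv2.resize(a,(440,330));o[:420,440:]=cv2.resize(b,(360,420))
cv2.imwrite("pics/v4.png",o)
E
```

```text
[ 528.03534769 -112.08484319  197.40565943] [-0.34728972  0.26921994 -2.05390437] [ 0.10637964 -0.07950721 -0.01828053] 41.6719143375959
```

View pics/v4.png

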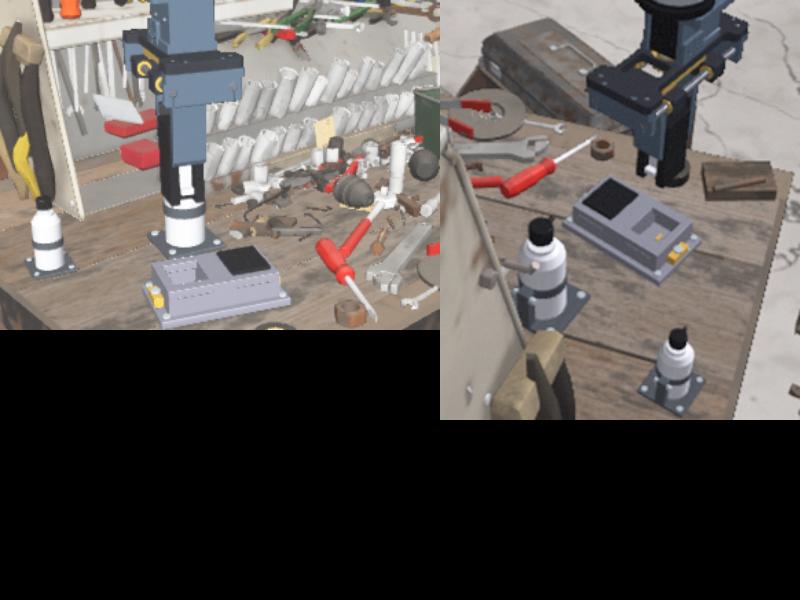

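The carrier hangs upright in the gripper above the empty bay (side crop (185,170)), the cap is back up, and the bystanders haven't moved. Handing in.

```bash
python3 -c "from workcell import *;print(job_done())"
```

```text
the job is handed in; nothing more can be done
None
```

I pressed the spray cap fully down and let it spring back. I then squeezed both catches flush and lifted the carrier straight out. It was handed in at about 11 s, held upright and still about 90 mm above the base rim, with the loose things left where they were.

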